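Set the bean cooler for a small batch

ROBOT

A 7-joint arm with a two-finger parallel gripper is mounted at the origin on the work surface. World frame = base frame: x ahead of the robot, y to its left, z up, the work surface at z = 0. Lengths are in m, angles in rad, forces in N, time in s.
With the tool pointing down it reaches from about 0.35 to 0.9 m from the base axis. Payload 8.1 kg.
Tool frame: the origin (TCP) lies midway between the tips of the shut fingers; the grasp point (between the pads) lies 19 mm behind it; z points along the fingers, y is the direction in which the jaws open and shut (so a half turn about z gives the same grasp; the last joint's range is limited). The gripper opens to 92 mm and grips with 3 to 60 N. Pads are 19 mm wide; open, the fingers measure 130 mm over their backs; the gripper's body (75 mm by 190 mm) begins 47 mm behind the grasp point.
Start: joints at [1.072, 0.434, 0.025, 1.573, -0.012, 1.134, -0.075], TCP at [0.241, -0.577, 0.227] pointing down, gripper open.
Joint ranges: [-2.62, 2.62], [-0.44, 2.09], [-1.27, 1.32], [0.08, 2.57], [-1.32, 4.46], [0.12, 2], [-2.74, 2.74]. Speed limits (rad/s): [2.22, 2.22, 3.01, 3.01, 3.14, 3.14, 3.14].

INTERFACE

Orientations are given as a rotation vector (axis times angle).
In Python, from plant import readout, snapshot, ticket, recognise, silhouettes, mark_of gives the robot as it stands.
- The arm moves only by the tool play_rows, never from a script. Its argument "steps" is text: rows parted by semicolons, each of 5 numbers parted by spaces: the closure, from -1 (fully open) to 1 (shut), then the shift along the tool's x, y, z in cm, then the turn about the tool's z in degrees. A call has exactly 8 rows; each row shifts and turns the pose as measured when the row begins, along the tool's axes as they then stand; what a row does not reach is not made up. A row lasts 1/10 s, in which the tool goes at most 50 mm and 8.59 degrees, less where a joint would pass 70% of its speed; a pose out of reach is approached as far as the arm can. A call with a gripper value outside its range is refused whole. The fingers move at their own pace and stop on an object; the grip force is fixed at half the most. Time passes only in rows, so rows that do not move let the fingers close, or fill a call up. It gives the time, the measured TCP pose, the force and the opening at its end, in the units of the state.
- readout.read_state(): the state, without advancing time (a new reading comes with each control period).
- snapshot(name): name is "scene" or "top" or "wrist"; returns a dict with "img" (420x560x3 uint8, red, green, blue), "fx", "fy", "cx", "cy" (pixels), "k1" (the pictures are not rectified: a ray, as slopes to the right and down, at radius r is drawn at 1 + k1 r^2 times it, then the intrinsics apply), "view" (4x4, takes a point from world to camera coordinates); the wrist camera has in their place "tool_from_camera" (4x4, takes a point from camera to tool coordinates, whose origin is the TCP and whose axes are the flange's). Camera axes: x right, y up, looking along -z (the intrinsics and any distortion apply to the point x, -y, -z); pixel columns grow to the right and rows downward; lengths in m; the calibration is good to about 2 mm. A picture is of the moment at which its call begins: read the wrist's pose just before it. There is no depth.
- ticket.hand_in(): hands the job in, once; it reports no verdict.
Trained networks look in a picture, given as the dict that the camera call returned (one of the last four; its "shot" number tells which), for a name from the list of things; names that differ only in an ending like _2 or _b are one class to them, and where a whole thing is asked for, a point or a joint stands for the part that bears it (a point fixed in the world has none). Each returns a list of dicts, best first, with "conf" (0 to 1); they miss things now and then, are a little off and sometimes report something else, mostly with a low value. They report only what shows in the picture. A call takes as long as a camera call.
- recognise(picture, target): "box" ([left, top, right, bottom] in pixels, round what is visible of it).
- silhouettes(picture, target): "mask" (420x560 bool, what is visible of it) and "box" ([left, top, right, bottom] in pixels, round what is visible of it).
- mark_of(picture, target): "pixel" ([row, column] in pixels: a listed point, or the origin of a listed thing).
The state is a dict: "clock": time; "joint_positions": joint angles; "dq": joint speeds; "tau": joint torques, N m; "tool_pos": TCP position; "tcp_rot": TCP orientation; "ft_force": force on the tool from outside, world axes, zero at the start; "wrist_torque": the same for the moment, N m; "width": opening from 0.0 (shut) to 1.0 (fully open).
Only numpy, scipy, OpenCV 4.12 (cv2) and the standard library are available. Lean on these libraries where they do the work, as an engineer would, in place of code of your own. Each camera call takes 0.05 s, during which the arm holds its last target.

TASK

Get the round bean cooler ready for a small sample batch: with a fingertip, push the discharge gate's lever until the gate is fully shut, and push the air damper's lever round until it points at the half-open mark, the long middle line of its quadrant. Only push the levers, in either order; do not take them between the fingers. Leave the stirrer and everything else on the bench where it is.

Things in the scene. Friction and masses are not known exactly. Their poses are not given: they have to be found in the camera images.
- cooler: Bench-top coffee-bean cooler, fixed to the bench, placed and turned anew each time. Origin: on the bench under the tray's centre; z up. Stainless tray 300 mm inside diameter, rim 149 mm above the bench, on a black fan casing. Seen from the origin (0 deg = its x, 90 = its y) the discharge gate is in the tray wall at -95 deg, the exhaust pipe with the damper leaves at +105 deg, a grey control pod is at 180 deg.
- gate (a joint): Angle of the discharge gate in rad about its vertical pin: 0 = fully shut (a stop; the plate closes the doorway in the tray wall), growing to 1.7 as the free end swings out from the tray. Opening is clockwise seen from above, shutting anticlockwise. Starts 0.8 to 1.5. Stays where it is left (about 1 N at the handle turns it; no spring).
- gate_pin (a point): Point on the gate's pin axis, 173 mm above the bench, level with the middle of the handle. x runs along the lever from pin to handle, z up. The gate is a steel plate 80 x 3 mm, 46 mm high; on its top edge lies its lever, a flat dark steel bar 11 mm wide, top 156 mm above the bench. A sloping chute and a pan are below.
- gate_knob (a point): Middle of the gate lever's upright turned wooden handle, on the handle's axis, 86 mm from the pin; handle 20 mm thick, 34 mm tall, from 156 to 190 mm above the bench. Axes as gate_pin.
- damper (a joint): Angle of the air damper's lever in rad about its vertical shaft: 0 = shut (lever across the exhaust pipe), 0.785 = half-open mark, 1.571 = wide open (along the pipe, pointing away from the tray); stops at 0 and 1.571. Grows clockwise seen from above. Starts 1.15 to 1.57, so it is pushed anticlockwise. Stays where it is left (about 2 N at the handle turns it; no spring).
- damper_shaft (a point): Point on the damper shaft's axis, 143 mm above the bench, over the 76 mm exhaust pipe. x runs along the lever from shaft to handle, z up. Lever: flat dark steel bar 8 mm wide, top 126 mm above the bench. Under it a fixed aluminium quadrant (radius 62 mm, top 116 mm above the bench) has five black lines: shut, 1/4, half, 3/4, open; the half-open line is the longest, in the middle.
- damper_knob (a point): Middle of the damper lever's upright turned wooden handle, on the handle's axis, 76 mm from the shaft; handle 20 mm thick, 34 mm tall, from 126 to 160 mm above the bench. Axes as damper_shaft.
- stirrer_arm (a point): Outer part of one of the three round arms (9 mm thick) of the stirrer in the tray, 130 mm from the tray's centre, 135 mm above the bench. Its hub's top is 163 mm above the bench. It is stiffly geared; leave it alone.
- catch_pan: Shallow open aluminium pan, 165 x 110 x 38 mm, on the bench under the chute; origin under its centre. Bystander.
- timer_a: Blue kitchen timer, 66 x 62 x 18 mm, lying under or near the damper lever; origin under its centre. Bystander.
- timer_b: Green kitchen timer, 66 x 62 x 18 mm, lying near the gate; origin under its centre. Bystander.
- tin: Upright steel tin, 68 mm across, 95 mm tall, standing near the damper; origin under its centre. Bystander.
- brush: Flat cleaning brush, 200 mm long, 20 mm thick, lying on the bench beyond the end of the exhaust pipe; origin under its middle. Bystander.
- scoop: Steel bean scoop, 95 x 60 x 32 mm with a 100 mm wooden handle, lying on the bench to the right of the chute, seen from the robot; origin under its middle. Bystander.

How it is judged:
By the outcome, as a careful person would: the job done as asked, in the order asked, and still so for the second after the job is handed in, with the robot touching nothing.
It also fails if it takes over 54 s, if anything falls off the work surface, if the arm or the gripper's body presses on something with over 40 N, if the wrist force passes 120 N, or if a joint passes its speed limit or range.

## Working session

There is one attempt and no reset: what is moved stays moved. The work goes in short steps, Python scripts to look and compute and a tool call to move; the robot and the scene stay as the last step left them, time stands still between calls to the robot, and variables do not carry over. Pictures are saved under pics/ and viewed, and the job is handed in when it is done.

Besides the shell and the picture viewer there is one more tool, called after ">>>" as name(argument=value, ...), one argument or row to a line, values as JSON. play_rows: Moves the arm, as the interface text tells. Its arguments: {"type":"object","properties":{"steps":{"type":"string"}},"required":["steps"]}

```bash
ls; mkdir -p pics; python3 - <<'E'
from plant import readout, snapshot, ticket, recognise, silhouettes, mark_of
import cv2,json
s=readout.read_state(); print(s)
for n in("scene","top"):
    p=snapshot(n); cv2.imwrite(f"pics/{n}0.png",p["img"][:,:,::-1])
    print(n,{k:(v.tolist() if hasattr(v,'tolist') else v) for k,v in p.items() if k!="img"})
    for t in ["cooler","gate_pin","gate_knob","damper_shaft","damper_knob","stirrer_arm"]:
        print(t,[(m["pixel"],round(m["conf"],2)) for m in mark_of(p,t)][:3])
E
```

```text
pics
{'clock': 0.0, 'joint_positions': array([ 1.07240718,  0.43521071,  0.02498591,  1.57408904, -0.01157534,
        1.13402123, -0.07510071]), 'dq': array([-0.00082973,  0.00093725, -0.00059706, -0.00057505,  0.00144179,
        0.00213675, -0.0010571 ]), 'tau': array([ 1.16817619e-04, -6.67852592e+01,  9.84746777e-01, -3.14450812e+01,
       -6.08283165e-02,  4.31770273e-02,  2.50779694e-04]), 'tool_pos': array([ 0.24069378, -0.57623569,  0.22595589]), 'tcp_rot': array([-3.07881846e+00, -6.17246851e-01,  7.49156461e-04]), 'ft_force': array([ 0.5275197 , -0.96306685,  0.29763724]), 'wrist_torque': array([-0.04047167, -0.02317771,  0.0289514 ]), 'width': 0.9972342844768913}
scene {'fx': 476.12299596457297, 'fy': 476.12299596457297, 'cx': 281.17113849879985, 'cy': 208.13699607677074, 'k1': 0.016356386445063306, 'view': [[0.7710765108012874, 0.636617537241376, -0.012614506222487176, -0.44019695525918545], [-0.4375181577277271, 0.5441112592735275, 0.7159055798010735, 0.14731882557459994], [0.4626217419761502, -0.546498901013077, 0.6980831433593357, -1.481604189024374], [0.0, 0.0, 0.0,
[... 283 characters left out ...]
5.1, 156.5], 0.23)]
top {'fx': 458.43346216410686, 'fy': 458.43346216410686, 'cx': 278.6808513179776, 'cy': 196.21846467047789, 'k1': -0.03038235076265375, 'view': [[-0.0047124357330810395, -0.999923938538139, 0.011397810659829125, 0.0003449650998001065], [0.9811264408293127, -0.0024198882407941774, 0.19335214311330237, -0.5717160011125229], [-0.19330985503865675, 0.012093852954199503, 0.9810632184857689, -1.2666267204664008], [0.0, 0.0, 0.0, 1.0]], 'shot': 2}
cooler [([184.7, 267.7], 0.85)]
gate_pin [([202.7, 317.8], 0.77)]
gate_knob [([203.5, 348.9], 0.55)]
damper_shaft [([241.6, 313.6], 0.7), ([178.3, 185.4], 0.51)]
damper_knob [([187.1, 158.2], 0.58)]
stirrer_arm [([135.0, 241.3], 0.58)]
```

View pics/scene0.png

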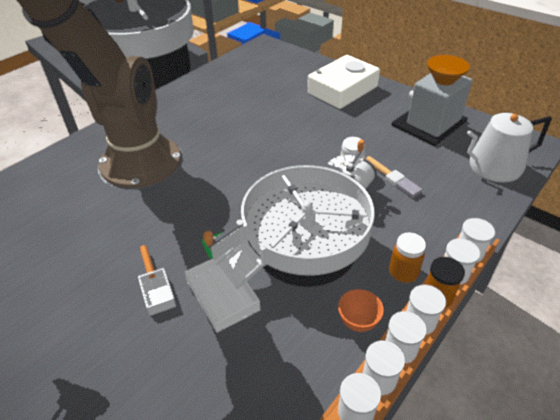

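View pics/top0.png

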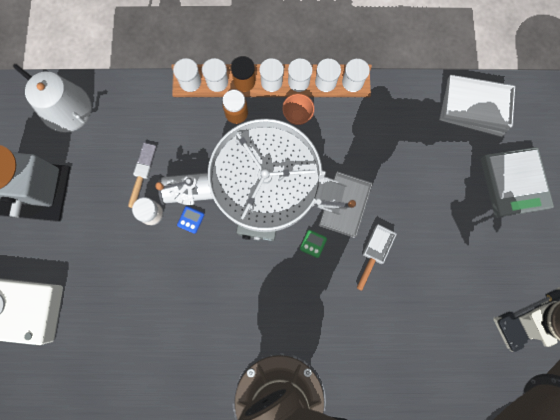

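The top view shows the tray centre near (col 265, row 174), the gate knob at (349,204) with the pin at (318,203), and the damper knob at (159,187) left of the shaft at (185,179). The tin is at (147,211) and the blue timer at (190,219). Next I triangulate.

```bash
cat > h.py <<'E'
import numpy as np, cv2
from plant import readout, snapshot, ticket, recognise, silhouettes, mark_of
def ray(p,px,T=None):
    r,c=px
    u=np.array([[[c,r]]],float)
    K=np.array([[p["fx"],0,p["cx"]],[0,p["fy"],p["cy"]],[0,0,1]])
    x,y=cv2.undistortPoints(u,K,np.array([p["k1"],0,0,0,0.]))[0,0]
    d=np.array([x,-y,-1.])
    W=np.linalg.inv(p["view"]) if T is None else T
    return W[:3,3],W[:3,:3]@d
def atz(p,px,z,T=None):
    o,d=ray(p,px,T); return o+d*(z-o[2])/d[2]
def proj(p,X,T=None):
    V=np.array(p["view"]) if T is None else np.linalg.inv(T)
    X=np.atleast_2d(X); c=X@V[:3,:3].T+V[:3,3]
    x=c[:,0]/-c[:,2]; y=-c[:,1]/-c[:,2]; k=1+p["k1"]*(x*x+y*y)
    return np.c_[p["cy"]+p["fy"]*y*k, p["cx"]+p["fx"]*x*k]
def wristT(p,s):
    T=np.eye(4); T[:3,:3]=cv2.Rodrigues(np.array(s["tcp_rot"]))[0]; T[:3,3]=s["tool_pos"]
    return T@np.array(p["tool_from_camera"])
E
python3 - <<'E'
from h import *
H=dict(gate_pin=.173,gate_knob=.173,damper_shaft=.143,damper_knob=.143,tin=0,timer_a=0,timer_b=0,cooler=0,brush=0,scoop=0,catch_pan=0)
for n in("top","scene"):
    p=snapshot(n)
    for t,z in H.items():
        for m in mark_of(p,t)[:2]: print(n,t,np.round(m["pixel"]),round(m["conf"],2),atz(p,m["pixel"],z).round(3))
    im=p["img"][:,:,::-1]
    if n=="top":
        a=cv2.resize(im[150:250,130:230],None,fx=5.5,fy=5.5,interpolation=2); b=cv2.resize(im[170:250,295:385],None,fx=6,fy=6,interpolation=2)
    else:
        a=cv2.resize(im[125:215,310:430],None,fx=5.5,fy=5.5,interpolation=2); b=cv2.resize(im[200:300,180:280],None,fx=5.5,fy=5.5,interpolation=2)
    cv2.imwrite(f"pics/{n}_a.png",a);cv2.imwrite(f"pics/{n}_b.png",b)
E
```

```text
top gate_pin [199. 318.] 0.83 [ 0.541 -0.104  0.173]
top gate_pin [206. 346.] 0.35 [ 0.522 -0.176  0.173]
top gate_knob [203. 350.] 0.72 [ 0.53  -0.188  0.173]
top damper_shaft [181. 187.] 0.64 [0.597 0.246 0.143]
top damper_knob [186. 160.] 0.46 [0.582 0.319 0.143]
top tin [213. 156.] 0.96 [0.531 0.365 0.   ]
top timer_a [220. 193.] 0.84 [0.51  0.252 0.   ]
top timer_a [247. 316.] 0.61 [ 0.431 -0.111  0.   ]
top timer_b [220. 193.] 0.84 [0.51  0.252 0.   ]
top timer_b [247. 316.] 0.61 [ 0.431 -0.111  0.   ]
top cooler [186. 264.] 0.58 [0.614 0.042 0.   ]
top cooler [253. 377.] 0.35 [ 0.41  -0.292  0.   ]
top brush [172. 143.] 0.59 [0.659 0.409 0.   ]
top scoop [252. 376.] 0.69 [ 0.416 -0.288  0.   ]
top catch_pan [206. 344.] 0.57 [ 0.551 -0.2    0.   ]
scene gate_pin [216. 240.] 0.58 [ 0.538 -0.099  0.173]
scene gate_knob [237. 205.] 0.69 [ 0.523 -0.193  0.173]
scene damper_shaft [161. 349.] 0.46 [0.599 0.248 0.143]
scene damper_shaft [219. 244.] 0.38 [ 0.528 -0.079  0.143]
scene damper_knob [145. 360.] 0.55 [0.583 0.324 0.143]
scene tin [166. 350.] 0.76 [0.525 0.388 0.   ]
scene timer_a [248. 214.] 0.56 [ 0.436 -0.106  0.   ]
scene timer_b [248. 214.] 0.56 [ 0.436 -0.106  0.   ]
scene cooler [249. 304.] 0.56 [0.619 0.034 0.   ]
scene brush [178. 391.] 0.57 [0.648 0.415 0.   ]
scene scoop [283. 159.] 0.9 [ 0.412 -0.269  0.   ]
scene catch_pan [293. 224.] 0.61 [ 0.555 -0.191  0.   ]
```

View pics/top_a.png

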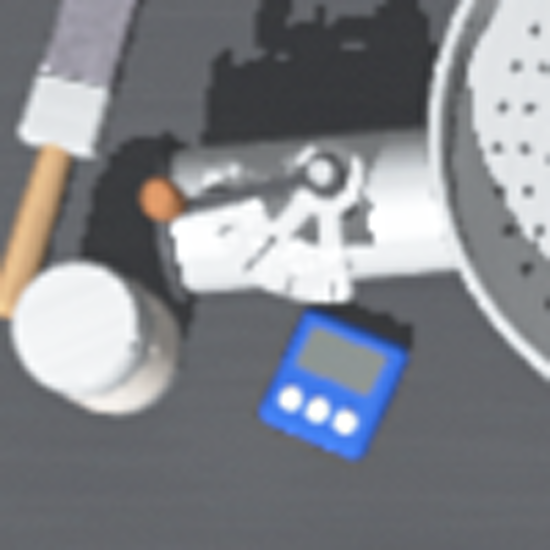

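View pics/top_b.png

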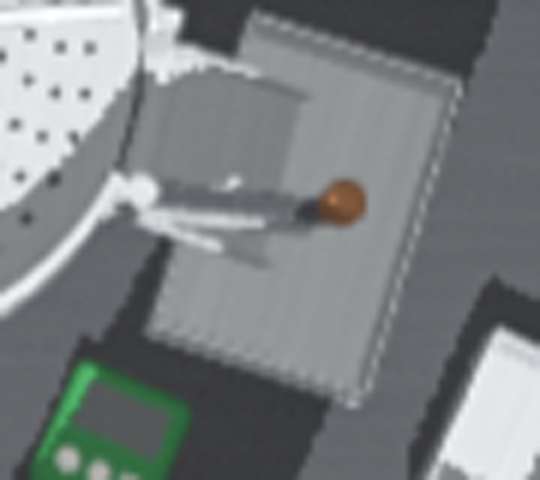

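View pics/scene_a.png

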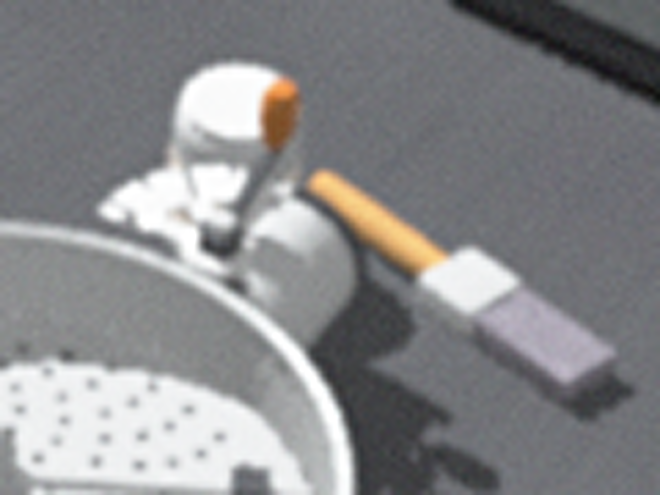

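View pics/scene_b.png

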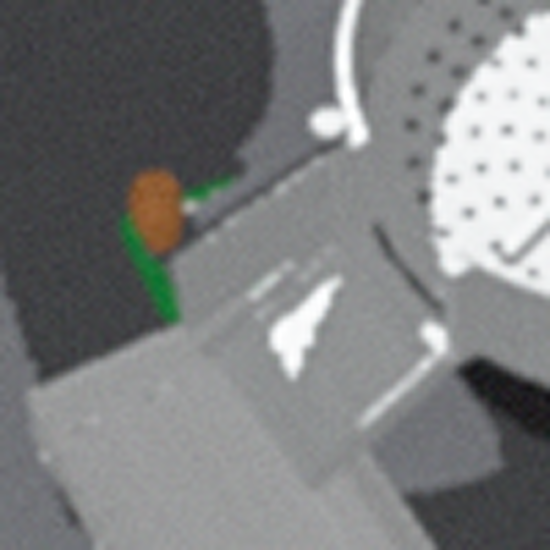

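>>> play_rows(
  steps="1 1.5 -1 0 0;1 3.5 -2.5 0 0;1 3.5 -2.5 0 0;1 3.5 -2.5 0 0;1 3.5 -2.5 0 0;1 3.5 -2.5 0 0;1 3.5 -2.5 0 0;1 0 0 0 0",
)

```text
clock: 2.7
tool_pos: [0.3943, -0.3264, 0.2262]
tcp_rot: [-3.08, -0.62, -0.003]
ft_force: [-0.5, -0.3, 0.5]
width: 0.353
```

```bash
cat >> h.py <<'E'
def rep(knob=None):
    s=readout.read_state(); R=cv2.Rodrigues(np.array(s["tcp_rot"]))[0]
    print("t",s["clock"],"pos",s["tool_pos"].round(4),"xdir",np.degrees(np.arctan2(R[1,0],R[0,0])).round(1),"zdir",R[:,2].round(3),"F",s["ft_force"].round(1),"w",round(s["width"],2),"q",s["joint_positions"].round(2))
    return s,R
E
python3 - <<'E'
from h import *
s,R=rep()
print(R.T@(np.array([.482,-.184,.226])-s["tool_pos"])*100)
E
```

```text
t 2.7 pos [ 0.3943 -0.3264  0.2262] xdir 22.8 zdir [ 0.002  0.    -1.   ] F [-0.5 -0.3  0.5] w 0.35 q [ 0.67  0.26 -0.1   1.84  0.03  1.04 -0.61]
[13.59736429 -9.73639834  0.04392063]
```

>>> play_rows(
  steps="1 3.4 -2.4 0 0;1 3.4 -2.4 0 0;1 3.4 -2.4 0 0;1 2 -1.4 0 0;1 0 0 0 8;1 0 0 0 8;1 0 0 0 8;1 0 0 0 7",
)

```text
clock: 3.5
tool_pos: [0.4763, -0.1851, 0.2273]
tcp_rot: [-3.131, 0.237, -0.006]
ft_force: [0.6, 0.5, -0.2]
width: 0.005
```

```bash
python3 - <<'E'
from h import *
s,R=rep()
print(R.T@(np.array([.482,-.184,.226])-s["tool_pos"])*100)
s=readout.read_state();p=snapshot("wrist"); T=wristT(p,s); print(T.round(3))
im=p["img"][:,:,::-1].copy()
for t in ["gate_pin","gate_knob"]:
    for m in mark_of(p,t)[:2]: print(t,m["pixel"],round(m["conf"],2),atz(p,m["pixel"],.173,T).round(4))
cv2.imwrite("pics/w1.png",im)
p=snapshot("top");cv2.imwrite("pics/t1.png",p["img"][:,:,::-1])
E
```

```text
t 3.5 pos [ 0.4763 -0.1851  0.2273] xdir -8.7 zdir [ 0.004  0.001 -1.   ] F [ 0.6  0.5 -0.2] w 0.01 q [ 0.34  0.25 -0.09  1.84  0.02  1.04 -1.48]
[ 0.54798402 -0.19253287  0.1310776 ]
[[-0.15   0.959  0.24   0.54 ]
 [-0.989 -0.146 -0.038 -0.195]
 [-0.001 -0.243  0.97   0.386]
 [ 0.     0.     0.     1.   ]]
gate_pin [160.9, 135.9] 0.91 [ 0.5371 -0.1045  0.173 ]
gate_knob [157.4, 270.7] 0.84 [ 0.5257 -0.1908  0.173 ]
```

View pics/w1.png

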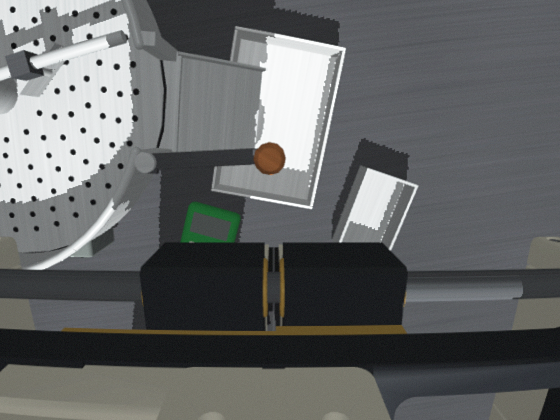

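View pics/t1.png

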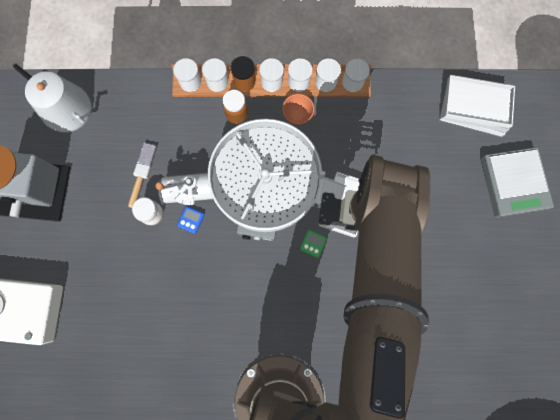

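The wrist view shows the gate knob at (269,158), the pin at (147,160) and the fingertips shut behind the knob. Knob-to-pin works out at 87 mm against the given 86 mm. Next I lower behind the knob and approach.

>>> play_rows(
  steps="1 0 -0.5 2 0;1 0 0 2 0;1 0 0 1.5 0;1 0 0 0.6 0;1 0 0 0 0;1 1 0 0 0;1 0.7 0 0 0;1 0.5 0 0 0",
)

```text
clock: 4.5
tool_pos: [0.5018, -0.1839, 0.1675]
tcp_rot: [-3.135, 0.195, -0.014]
ft_force: [-0.9, -0.4, 0.0]
width: 0.002
```

```bash
python3 - <<'E'
from h import *
s,R=rep()
E
```

```text
t 4.5 pos [ 0.5018 -0.1839  0.1675] xdir -7.1 zdir [ 0.009 -0.    -1.   ] F [-0.9 -0.4  0. ] w 0.0 q [ 0.33  0.35 -0.1   1.87  0.04  0.92 -1.48]
```

>>> play_rows(
  steps="1 0.5 0 0 0;1 0.9 0.15 0 -6;1 0.9 0.15 0 -6;1 0.9 0.15 0 -6;1 0.9 0.15 0 -6;1 0.9 0.15 0 -6;1 0.9 0.15 0 -6;1 0 0 0 0",
)

```text
clock: 5.3
tool_pos: [0.5643, -0.186, 0.1686]
tcp_rot: [3.031, 0.821, 0.009]
ft_force: [-0.5, 0.2, 0.5]
width: 0.004
```

```bash
cat >> h.py <<'E'
def look(pts,z,name,pin,sgn):
    s,R=rep(); p=snapshot("wrist"); T=wristT(p,s)
    for t in pts:
        for m in mark_of(p,t)[:2]: print(t,np.round(m["pixel"]),round(m["conf"],2),atz(p,m["pixel"],z,T).round(4))
    cv2.imwrite(f"pics/{name}.png",p["img"][:,:,::-1])
    print("pin->TCP in tool mm",(R.T@(s["tool_pos"]-np.array(pin+[s["tool_pos"][2]]))*1000).round(1))
    return s,R,p,T
E
python3 - <<'E'
from h import *
look(["gate_pin","gate_knob"],.173,"w2",[.537,-.1045],1)
E
```

```text
t 5.3 pos [ 0.5643 -0.186   0.1686] xdir 30.3 zdir [ 0.006  0.    -1.   ] F [-0.5  0.2  0.5] w 0.0 q [ 0.4   0.45 -0.24  1.71  0.12  0.99 -0.92]
gate_pin [237. 100.] 0.74 [ 0.5343 -0.1036  0.173 ]
gate_knob [228. 275.] 0.82 [ 0.582  -0.1762  0.173 ]
pin->TCP in tool mm [-17.6  84.1   0.2]
```

View pics/w2.png

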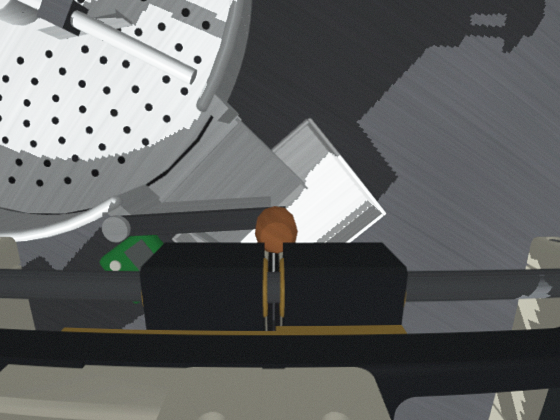

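The knob at (275,228) is centred on the fingertips and turning. The lever is now at about -57° and shut is near -15°, so I continue.

>>> play_rows(
  steps="1 0.9 0.15 0 -6;1 0.9 0.15 0 -6;1 0.9 0.15 0 -6;1 0.9 0.15 0 -6;1 0.8 0.15 0 -5;1 0.6 0.1 0 -4;1 0.4 0 0 -2;1 0 0 0 0",
)

```text
clock: 6.25
tool_pos: [0.6029, -0.1588, 0.1691]
tcp_rot: [2.645, 1.685, -0.003]
ft_force: [-0.2, 0.2, 0.2]
width: 0.005
```

```bash
python3 - <<'E'
from h import *
look(["gate_pin","gate_knob"],.173,"w3",[.537,-.1045],1)
E
```

```text
t 6.25 pos [ 0.6029 -0.1588  0.1691] xdir 65.0 zdir [ 0.002 -0.006 -1.   ] F [-0.2  0.2  0.2] w 0.0 q [ 0.42  0.51 -0.38  1.63  0.22  1.04 -0.46]
gate_pin [228. 103.] 0.93 [ 0.5349 -0.1044  0.173 ]
gate_knob [226. 276.] 0.69 [ 0.6126 -0.1399  0.173 ]
pin->TCP in tool mm [-21.3  82.7   0.4]
```

View pics/w3.png

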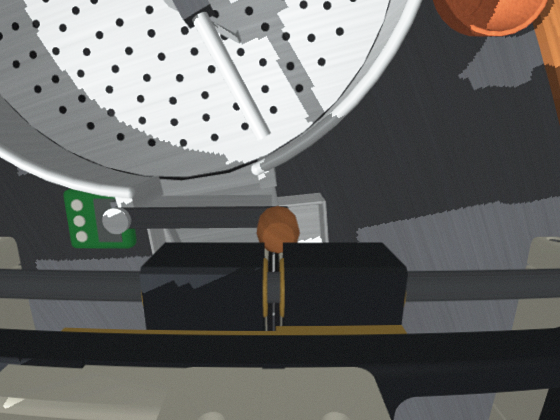

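The lever is at about -25°, with the latch post visible at (258,168). I push on gently until the force rises at the stop.

>>> play_rows(
  steps="1 0.7 0.1 0 -4;1 0.7 0.1 0 -4;1 0.6 0.1 0 -3;1 0.5 0.05 0 -2;1 0.5 0 0 0;1 0.5 0 0 0;1 0.5 0 0 0;1 0.5 0 0 0",
)

```text
clock: 7.2
tool_pos: [0.6113, -0.1462, 0.1694]
tcp_rot: [2.45, 1.926, -0.048]
ft_force: [-3.1, -9.8, 3.7]
width: -0.0
```

```bash
python3 - <<'E'
from h import *
look(["gate_pin","gate_knob"],.173,"w4",[.537,-.1045],1)
E
```

```text
t 7.2 pos [ 0.6113 -0.1462  0.1694] xdir 76.3 zdir [-0.009 -0.039 -0.999] F [-3.1 -9.8  3.7] w -0.0 q [ 0.4   0.53 -0.41  1.61  0.28  1.07 -0.33]
gate_pin [226. 105.] 0.89 [ 0.5354 -0.1054  0.173 ]
gate_knob [231. 277.] 0.58 [ 0.6172 -0.1277  0.173 ]
pin->TCP in tool mm [-23.   82.1   1. ]
```

View pics/w4.png

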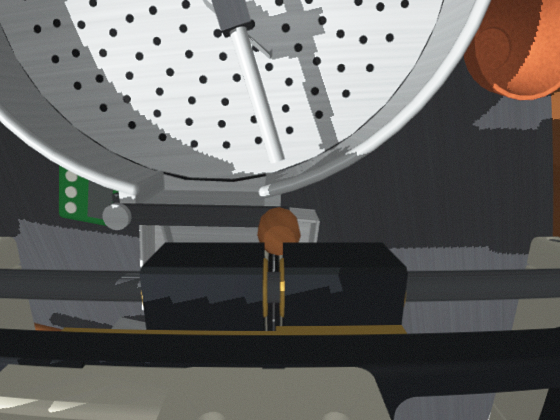

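The lever is at about -15.3°, which is the predicted shut angle, and the reaction is 10 N. One firmer push will confirm the stop, then I back off and look.

>>> play_rows(
  steps="1 0.8 0 0 0;1 0.8 0 0 0;1 0.8 0 0 0;1 0.8 0 0 0;1 0.8 0 0 0;1 0.8 0 0 0;1 0 0 0 0;1 0 0 0 0",
)

```text
clock: 8.15
tool_pos: [0.6097, -0.1494, 0.1704]
tcp_rot: [2.474, 1.836, -0.124]
ft_force: [-0.4, 0.6, -0.8]
width: 0.004
```

```bash
python3 - <<'E'
from h import *
look(["gate_pin","gate_knob"],.173,"w5",[.537,-.1045],1)
E
```

```text
t 8.15 pos [ 0.6097 -0.1494  0.1704] xdir 73.2 zdir [-0.03  -0.094 -0.995] F [-0.4  0.6 -0.8] w 0.0 q [ 0.35  0.53 -0.37  1.6   0.31  1.09 -0.43]
gate_pin [227. 103.] 0.68 [ 0.5348 -0.1047  0.173 ]
gate_knob [224. 278.] 0.59 [ 0.6183 -0.1278  0.173 ]
gate_knob [224. 103.] 0.54 [ 0.5357 -0.1031  0.173 ]
pin->TCP in tool mm [-21.8  82.6   2. ]
```

>>> play_rows(
  steps="1 -1 0 0 0;1 -2 0 0 0;1 -3 0 0 0;1 -3 0 0 0;1 -1 0 -2 0;1 0 0 -4 0;1 0 0 -3 0;1 0 0 0 0",
)

```text
clock: 9.1
tool_pos: [0.5814, -0.2396, 0.2708]
tcp_rot: [2.475, 1.846, -0.122]
ft_force: [-0.1, 0.1, 0.8]
width: 0.001
```

```bash
python3 - <<'E'
from h import *
look(["gate_pin","gate_knob"],.173,"w6",[.537,-.1045],1)
E
```

```text
t 9.1 pos [ 0.5814 -0.2396  0.2708] xdir 73.5 zdir [-0.033 -0.089 -0.996] F [-0.1  0.1  0.8] w 0.0 q [ 0.5   0.44 -0.37  1.48  0.26  1.28 -0.21]
gate_pin [ 44. 156.] 0.76 [ 0.5361 -0.1033  0.173 ]
gate_pin [ 41. 279.] 0.64 [ 0.6179 -0.1273  0.173 ]
gate_knob [ 37. 277.] 0.77 [ 0.6175 -0.1246  0.173 ]
pin->TCP in tool mm [-116.4   81.1   10.5]
```

View pics/w6.png

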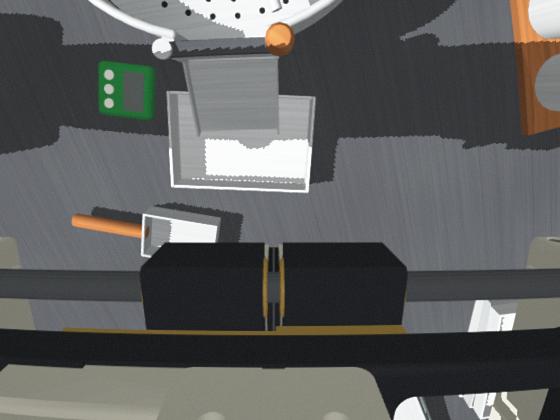

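The gate looks shut: the lever lies across the doorway from (163,47) to (279,40), at about -15.5°. Now over to the damper, rising slightly.

>>> play_rows(
  steps="1 2 -0.4 -0.3 -4;1 3.5 -0.8 -0.4 -4;1 3.5 -0.8 -0.4 -4;1 3.5 -0.8 -0.4 -4;1 3.5 -0.8 -0.4 -4;1 3.5 -0.8 -0.4 -4;1 3.5 0 -0.4 -4;1 3.5 0 -0.4 -4",
)

```text
clock: 10.05
tool_pos: [0.5357, 0.0296, 0.2624]
tcp_rot: [1.881, 2.505, -0.167]
ft_force: [0.8, -0.2, 0.6]
width: 0.005
```

```bash
python3 - <<'E'
from h import *
s,R=rep()
print(R.T@(np.array([.627,.329,.25])-s["tool_pos"])*100)
p=snapshot("top")
cv2.imwrite("pics/t2.png",cv2.resize(p["img"][150:260,130:370,::-1],None,fx=3.2,fy=3.2,interpolation=2))
E
```

```text
t 10.05 pos [0.5357 0.0296 0.2624] xdir 106.3 zdir [-0.06  -0.088 -0.994] F [ 0.8 -0.2  0.6] w 0.01 q [ 0.23  0.37 -0.59  1.65  0.28  1.28 -0.15]
[26.1854752  17.07958587 -1.94487575]
```

View pics/t2.png

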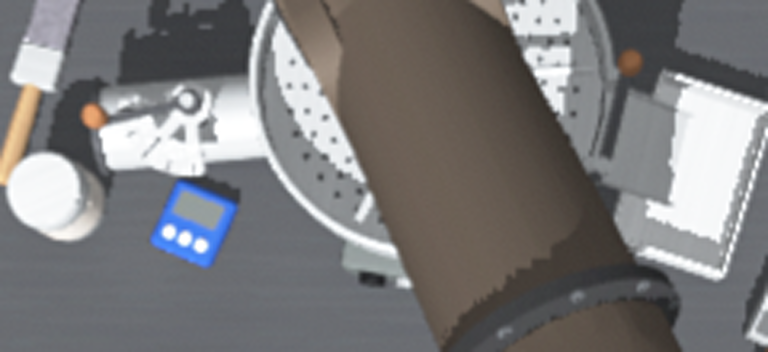

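>>> play_rows(
  steps="1 3.3 2.1 -0.3 0;1 3.3 2.1 -0.3 0;1 3.3 2.1 -0.3 0;1 3.3 2.1 -0.3 0;1 3.3 2.1 -0.3 0;1 3.3 2.1 -0.3 0;1 3.3 2.1 -0.3 0;1 1 0.6 0 0",
)

```text
clock: 10.9
tool_pos: [0.608, 0.3187, 0.2412]
tcp_rot: [-1.864, -2.513, 0.19]
ft_force: [-0.9, -0.4, -0.2]
width: 0.007
```

```bash
python3 - <<'E'
from h import *
s,R=rep()
print(R.T@(np.array([.627,.329,.25])-s["tool_pos"])*100)
E
```

```text
t 10.9 pos [0.608  0.3187 0.2412] xdir 107.1 zdir [-0.077 -0.093 -0.993] F [-0.9 -0.4 -0.2] w 0.01 q [-0.27  0.67 -0.58  1.22  0.36  1.47 -0.53]
[ 0.37083776  2.01704778 -1.11900944]
```

>>> play_rows(
  steps="1 0 2 -1 -8;1 0 0 0 -8;1 0 0 0 -8;1 0 0 0 -8;1 0 0 0 -8;1 0 0 0 -8;1 0 0 0 -8;1 0 0 0 -8",
)

```text
clock: 11.7
tool_pos: [0.6256, 0.3222, 0.2356]
tcp_rot: [-0.172, -3.046, 0.168]
ft_force: [0.3, 0.4, 0.6]
width: 0.009
```

```bash
python3 - <<'E'
from h import *
look(["damper_shaft","damper_knob"],.143,"w7",[.597,.247],1)
E
```

```text
t 11.7 pos [0.6256 0.3222 0.2356] xdir 173.3 zdir [-0.092 -0.105 -0.99 ] F [0.3 0.4 0.6] w 0.01 q [-0.18  0.78 -0.82  1.14  0.53  1.57  0.54]
damper_shaft [203. 192.] 0.7 [0.5988 0.2482 0.143 ]
damper_knob [171. 280.] 0.59 [0.5808 0.3214 0.143 ]
pin->TCP in tool mm [-19.5  77.3 -10.5]
```

View pics/w7.png

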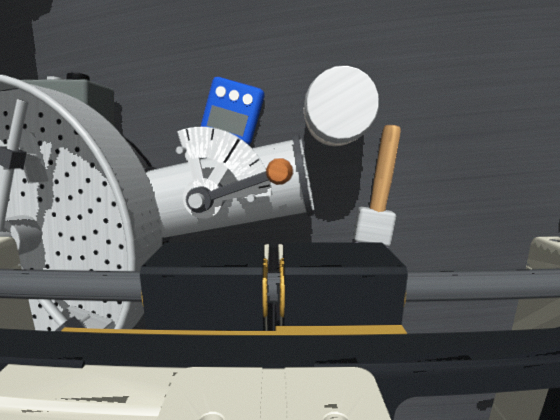

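The wrist view shows the damper shaft at (200,200), the knob at (280,171), and the long half line near (230,153). The measured length is 75.4 mm against the given 76 mm. I align and descend behind the knob.

>>> play_rows(
  steps="1 0 0 0 -7;1 0 0 0 -7;1 0 0 0 -6;1 0 0 0 0;1 -1 0.6 2 0;1 0 0 2 0;1 0 0 2 0;1 0 0 0 0",
)

```text
clock: 12.65
tool_pos: [0.6286, 0.3227, 0.168]
tcp_rot: [0.3, -3.019, 0.148]
ft_force: [0.6, -0.3, 0.5]
width: 0.005
```

```bash
python3 - <<'E'
from h import *
s,R,p,T=look(["damper_shaft","damper_knob"],.143,"w8",[.598,.248],1)
print(R.T@(np.array([.6148,.3297,.14])-s["tool_pos"])*100)
E
```

```text
t 12.65 pos [0.6286 0.3227 0.168 ] xdir -168.9 zdir [-0.094 -0.107 -0.99 ] F [ 0.6 -0.3  0.5] w 0.0 q [-0.15  0.85 -0.87  1.22  0.61  1.49  0.8 ]
damper_shaft [176. 162.] 0.71 [0.5983 0.2469 0.143 ]
damper_knob [173. 289.] 0.82 [0.5817 0.3199 0.143 ]
pin->TCP in tool mm [-44.1  66.7 -10.9]
[0.89325867 1.20281316 2.82747376]
```

View pics/w8.png

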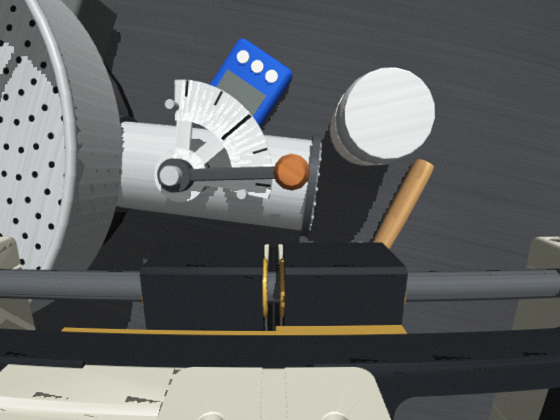

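```bash
python3 - <<'E'
import cv2
im=cv2.imread("pics/w8.png")
cv2.imwrite("pics/w8z.png",cv2.resize(im[70:220,140:320],None,fx=4,fy=4,interpolation=2))
E
```

```text
(no output)
```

View pics/w8z.png

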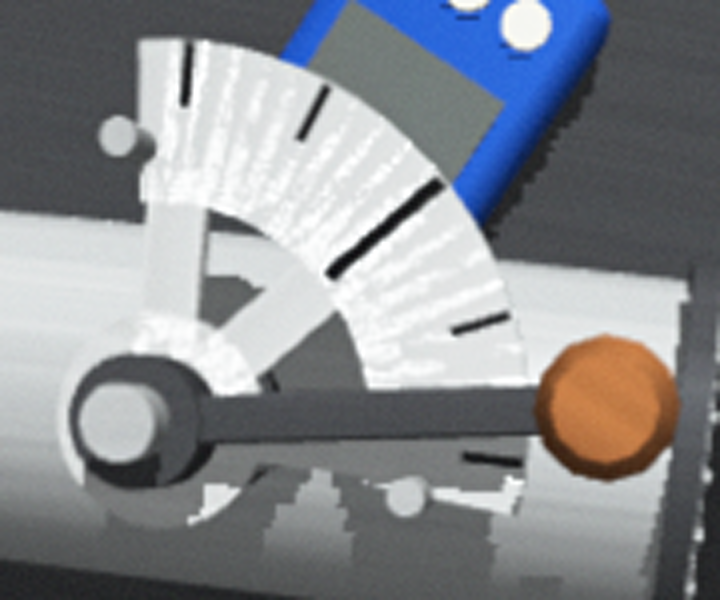

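```bash
cat >> h.py <<'E'
def deg(v): return np.degrees(np.arctan2(v[1],v[0])).round(2)
E
python3 - <<'E'
from h import *
s=readout.read_state(); p=snapshot("wrist"); T=wristT(p,s)
f=lambda x,y,z: atz(p,[70+y/4,140+x/4],z,T)[:2]
L={"shut":((184,105),(189,44)),"q":((301,138),(325,88)),"half":((331,274),(441,183)),"3q":((453,331),(508,316)),"open":((463,456),(522,464))}
# concurrent centre by least squares
A=[];b=[]
for k,(a,c) in L.items():
    a,c=f(*a,.116),f(*c,.116); d=(c-a); w=np.linalg.norm(d); d/=w; n=np.array([-d[1],d[0]]); A.append(n*w);b.append(n@a*w); print(k,a.round(4),c.round(4),deg(d))
ctr=np.linalg.lstsq(np.array(A),np.array(b),rcond=None)[0]; print("ctr",ctr)
for k,(a,c) in L.items(): print(k,deg(f(*c,.116)-ctr),deg(f(*a,.116)-ctr),np.linalg.norm(f(*c,.116)-ctr).round(4))
kn=f(605,405,.160); print("knobtop",kn,deg(kn-ctr),np.linalg.norm(kn-ctr))
for x,y in((420,412),(520,408),(300,417)): print("bar",deg(f(x,y,.126)-ctr))
E
```

```text
shut [0.5474 0.2433] [0.5375 0.2423] -174.46
q [0.5491 0.2639] [0.5405 0.2663] 164.2
half [0.5699 0.273 ] [0.552  0.2883] 139.72
3q [0.5751 0.295 ] [0.5709 0.3034] 116.42
open [0.595  0.3007] [0.5943 0.3106] 94.29
ctr [0.59863578 0.24875745]
shut -173.98 -173.89 0.0615
q 163.17 162.99 0.0607
half 139.75 139.77 0.0612
3q 116.91 117.0 0.0613
open 94.05 94.01 0.062
knobtop [0.58129367 0.32334006] 103.09 0.07657228293731481
bar 102.28
bar 102.73
bar 101.0
```

The geometry agrees: quadrant radius 61–62 mm, lever 76.6 mm, lines about 23° apart. The half mark is at 139.8° and the lever at 102.7°, so it has to turn +37°.

>>> play_rows(
  steps="1 0.3 1.2 1 0;1 0.3 0 1 0;1 0 0 0.8 -2;1 0 0 0 0;1 0.5 0 0 0;1 0.5 0 0 0;1 0 0 0 0;1 0 0 0 0",
)

```text
clock: 13.65
tool_pos: [0.6079, 0.332, 0.1464]
tcp_rot: [0.36, -3.019, 0.136]
ft_force: [0.8, -0.7, 0.5]
width: 0.006
```

```bash
python3 - <<'E'
from h import *
s,R,p,T=look(["damper_shaft","damper_knob"],.143,"w9",[.5986,.2488],1)
k=np.array([.5986,.2488,.14])+.076*np.array([np.cos(np.radians(102.7)),np.sin(np.radians(102.7)),0])
print(R.T@(k-s["tool_pos"])*100)
E
```

```text
t 13.65 pos [0.6079 0.332  0.1464] xdir -166.6 zdir [-0.086 -0.1   -0.991] F [ 0.8 -0.7  0.5] w 0.01 q [-0.15  0.85 -0.88  1.29  0.62  1.42  0.78]
damper_shaft [204. 124.] 0.61 [0.5977 0.2469 0.143 ]
damper_knob [207. 266.] 0.57 [0.5802 0.3213 0.143 ]
pin->TCP in tool mm [-28.1  78.3  -9.1]
[ 2.65422883 -0.20642548  0.94689908]
```

View pics/w9.png

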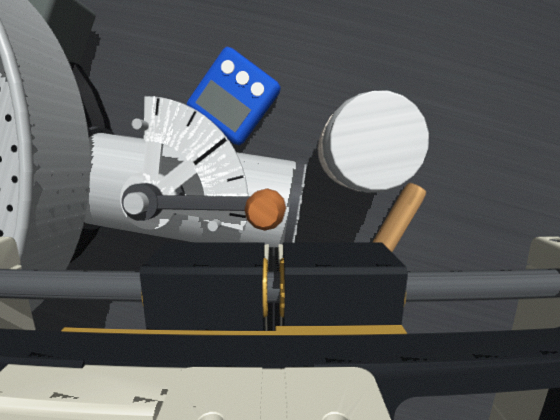

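>>> play_rows(
  steps="1 0.5 0 0.5 0;1 0.4 0 0.1 0;1 0.8 0.1 0.1 -6;1 0.8 0.1 0.1 -6;1 0.8 0.1 0.1 -6;1 0.5 0.05 0.1 -4;1 0 0 0 0;1 0 0 0 0",
)

```text
clock: 14.6
tool_pos: [0.5692, 0.3236, 0.1406]
tcp_rot: [0.946, -2.881, 0.098]
ft_force: [0.9, 0.4, -0.7]
width: 0.003
```

```bash
python3 - <<'E'
from h import *
s,R,p,T=look(["damper_shaft","damper_knob"],.143,"w10",[.5986,.2488],1)
im=p["img"][:,:,::-1]
cv2.imwrite("pics/w10z.png",cv2.resize(im[110:260,100:300],None,fx=4,fy=4,interpolation=2))
E
```

```text
t 14.6 pos [0.5692 0.3236 0.1406] xdir -143.8 zdir [-0.082 -0.095 -0.992] F [ 0.9  0.4 -0.7] w 0.0 q [-0.08  0.83 -0.99  1.42  0.67  1.39  1.08]
damper_shaft [221. 116.] 0.92 [0.5985 0.2459 0.143 ]
damper_shaft [128. 259.] 0.35 [0.5183 0.2779 0.143 ]
damper_knob [226. 266.] 0.8 [0.5544 0.3089 0.143 ]
pin->TCP in tool mm [-20.4  77.6  -4.7]
```

View pics/w10z.png

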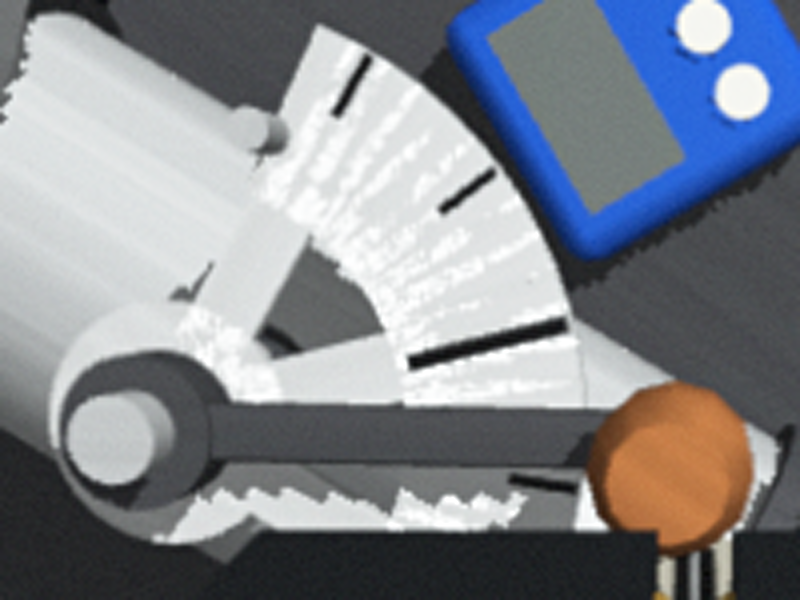

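```bash
cat >> h.py <<'E'
def lev(p,T,x0,y0,k,bar,half,z0=.126):
    f=lambda q,z: atz(p,[y0+q[1]/k,x0+q[0]/k],z,T)[:2]
    a,b=f(bar[0],.126),f(bar[1],.126); c,d=f(half[0],.116),f(half[1],.116)
    ctr=np.array([.5986,.2488])
    print("bar dir",deg(b-a),"from ctr",deg(b-ctr),"half dir",deg(d-c),"from ctr",deg(d-ctr))
E
python3 - <<'E'
from h import *
s=readout.read_state(); p=snapshot("wrist"); T=wristT(p,s)
lev(p,T,100,110,4,((240,433),(580,438)),((410,362),(567,324)))
E
```

```text
bar dir 125.86 from ctr 126.79 half dir 139.95 from ctr 141.12
```

>>> play_rows(
  steps="1 0.5 0.05 0.1 -4;1 0.5 0.05 0.05 -4;1 0.3 0 0 -2;1 0 0 0 0;1 0 0 0 0;1 0 0 0 0;1 0 0 0 0;1 0 0 0 0",
)

```text
clock: 15.6
tool_pos: [0.5594, 0.3175, 0.1405]
tcp_rot: [1.191, -2.785, 0.082]
ft_force: [-0.3, -0.4, 0.4]
width: 0.007
```

```bash
python3 - <<'E'
from h import *
s,R,p,T=look(["damper_shaft","damper_knob"],.143,"w11",[.5986,.2488],1)
im=p["img"][:,:,::-1]
cv2.imwrite("pics/w11z.png",cv2.resize(im[110:260,100:300],None,fx=4,fy=4,interpolation=2))
E
```

```text
t 15.6 pos [0.5594 0.3175 0.1405] xdir -133.7 zdir [-0.081 -0.093 -0.992] F [-0.3 -0.4  0.4] w 0.01 q [-0.05  0.84 -1.03  1.45  0.69  1.39  1.23]
damper_knob [225. 269.] 0.97 [0.5461 0.3014 0.143 ]
pin->TCP in tool mm [-22.4  75.8  -3.2]
```

View pics/w11z.png

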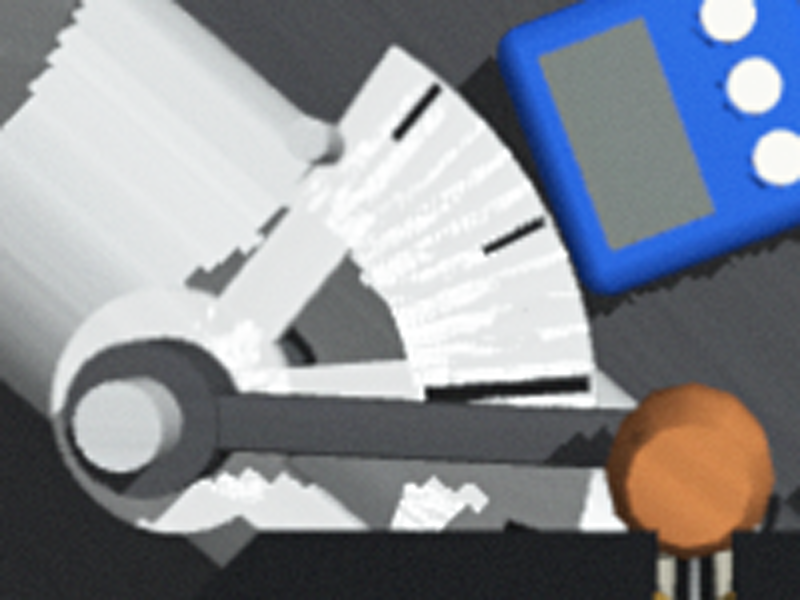

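```bash
python3 - <<'E'
from h import *
s=readout.read_state(); p=snapshot("wrist"); T=wristT(p,s)
lev(p,T,100,110,4,((240,422),(540,434)),((430,393),(587,383)))
print(deg(np.array([.5461,.3014])-[.5986,.2488]))
E
```

```text
bar dir 134.11 from ctr 135.5 half dir 140.0 from ctr 141.29
134.95
```

>>> play_rows(
  steps="1 0.4 0 0.05 -3;1 0.3 0 0.05 -2;1 0 0 0 0;1 0 0 0 0;1 0 0 0 0;1 0 0 0 0;1 0 0 0 0;1 0 0 0 0",
)

```text
clock: 16.6
tool_pos: [0.5546, 0.3135, 0.1407]
tcp_rot: [1.313, -2.729, 0.071]
ft_force: [0.4, 0.8, 0.1]
width: 0.003
```

```bash
python3 - <<'E'
from h import *
s,R,p,T=look(["damper_shaft","damper_knob"],.143,"w12",[.5986,.2488],1)
im=p["img"][:,:,::-1]
cv2.imwrite("pics/w12z.png",cv2.resize(im[110:260,100:300],None,fx=4,fy=4,interpolation=2))
E
```

```text
t 16.6 pos [0.5546 0.3135 0.1407] xdir -128.6 zdir [-0.081 -0.091 -0.993] F [0.4 0.8 0.1] w 0.0 q [-0.04  0.84 -1.06  1.47  0.7   1.39  1.31]
damper_shaft [216. 124.] 0.97 [0.5971 0.2473 0.143 ]
damper_knob [223. 273.] 0.91 [0.5409 0.2966 0.143 ]
pin->TCP in tool mm [-22.9  74.8  -2.3]
```

View pics/w12z.png

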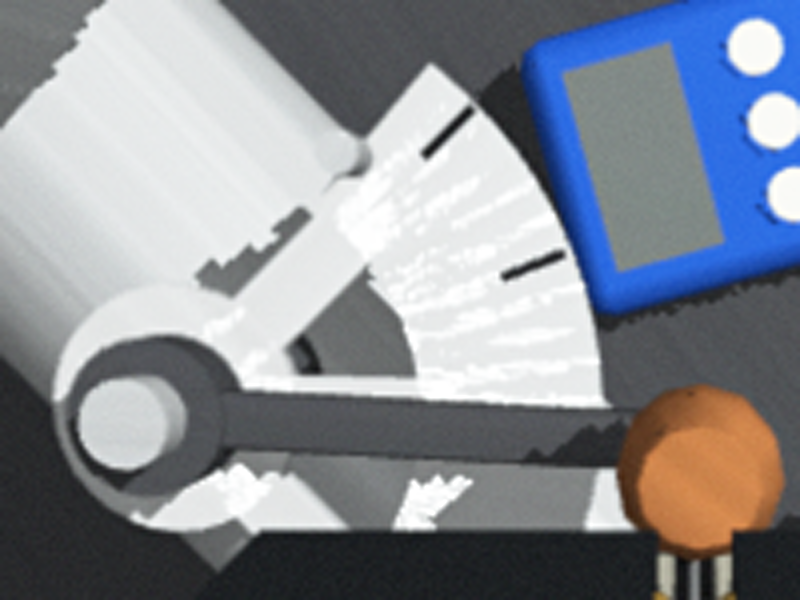

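```bash
python3 - <<'E'
from h import *
s=readout.read_state(); p=snapshot("wrist"); T=wristT(p,s)
lev(p,T,100,110,4,((240,418),(500,432)),((503,277),(563,254)))
print(deg(np.array([.5409,.2966])-[.5986,.2488]))
E
```

```text
bar dir 138.23 from ctr 140.29 half dir 162.02 from ctr 163.66
140.36
```

It's within about 1° of the mark. I back away and look with a clear view before deciding on any nudge.

>>> play_rows(
  steps="1 -1 0 -0.1 0;1 -1.5 0 -0.2 0;1 -2 0 -1 0;1 -1 0 -2.5 0;1 0 -2 -2.5 0;1 0 -1 0 0;1 0 0 0 0;1 0 0 0 0",
)

```text
clock: 17.6
tool_pos: [0.6205, 0.3456, 0.1956]
tcp_rot: [1.311, -2.726, 0.074]
ft_force: [0.3, 0.2, -0.2]
width: 0.005
```

```bash
python3 - <<'E'
from h import *
s,R,p,T=look(["damper_shaft","damper_knob"],.143,"w13",[.5986,.2488],1)
im=p["img"][:,:,::-1]
p2=snapshot("top"); cv2.imwrite("pics/t3.png",cv2.resize(p2["img"][150:240,140:240,::-1],None,fx=6,fy=6,interpolation=2))
E
```

```text
t 17.6 pos [0.6205 0.3456 0.1956] xdir -128.6 zdir [-0.083 -0.094 -0.992] F [ 0.3  0.2 -0.2] w 0.01 q [-0.13  0.88 -1.03  1.18  0.7   1.57  1.42]
damper_shaft [106. 203.] 0.66 [0.5989 0.2478 0.143 ]
damper_knob [110. 319.] 0.93 [0.5425 0.2964 0.143 ]
pin->TCP in tool mm [-88.6  43.3 -11. ]
```

View pics/w13.png

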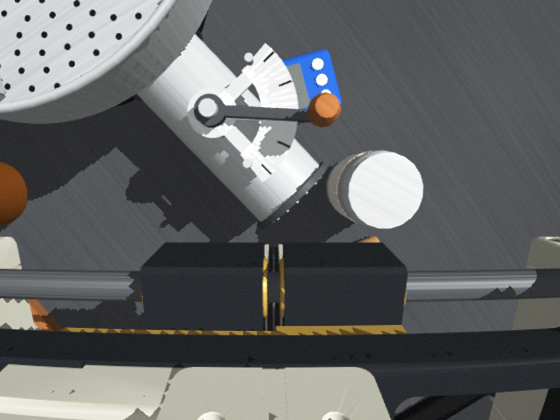

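View pics/t3.png

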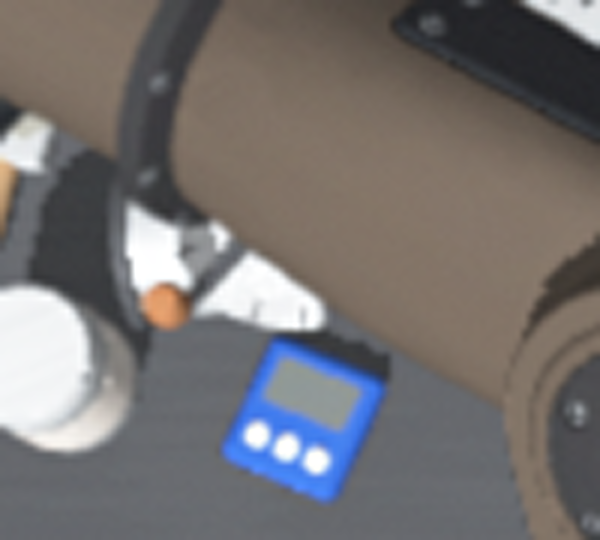

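```bash
python3 - <<'E'
import cv2
im=cv2.imread("pics/w13.png")
cv2.imwrite("pics/w13z.png",cv2.resize(im[35:185,185:345],None,fx=4.9,fy=4,interpolation=2) if 0 else cv2.resize(im[38:183,185:345],None,fx=4,fy=4,interpolation=2))
E
```

```text
(no output)
```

View pics/w13z.png

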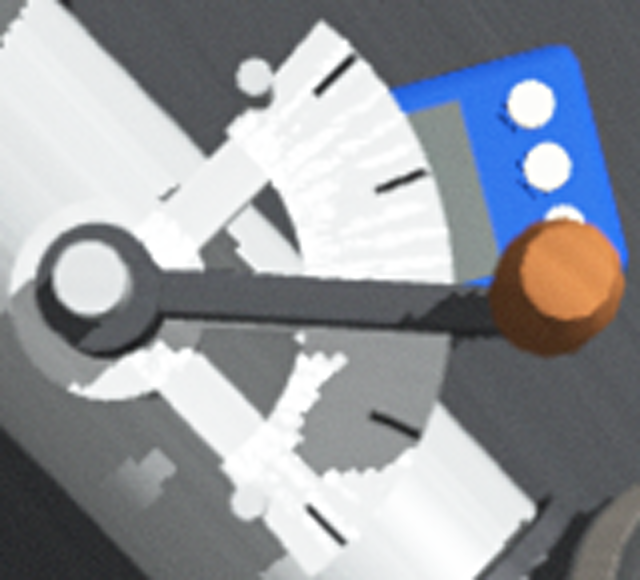

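```bash
python3 - <<'E'
from h import *
s=readout.read_state(); p=snapshot("wrist"); T=wristT(p,s)
f=lambda q,z: atz(p,[38+q[1]/4,185+q[0]/4],z,T)[:2]
L={"shut":((316,94),(354,58)),"q":((377,190),(424,173)),"3q":((372,415),(418,437)),"open":((309,508),(344,544))}
A=[];b=[]
for k,(a,c) in L.items():
    a,c=f(a,.116),f(c,.116); d=(c-a); w=np.linalg.norm(d); d/=w; n=np.array([-d[1],d[0]]); A.append(n*w);b.append(n@a*w)
ctr=np.linalg.lstsq(np.array(A),np.array(b),rcond=None)[0]
P=np.array([f(c,.116) for a,c in L.values()])
print("ctr",ctr)
for c in (ctr,np.array([.5986,.2488]), f((90,278),.143)):
    print(c, "lines",[deg(x-c) for x in P],[np.linalg.norm(x-c).round(4) for x in P], "knobtop",deg(f((572,283),.16)-c),np.linalg.norm(f((572,283),.16)-c).round(4))
b1,b2=f((190,296),.126),f((450,309),.126); print("bar",deg(b2-b1),deg(b2-ctr))
# upper & lower edges
print("edges",deg(f((400,287),.126)-f((180,272),.126)),deg(f((480,335),.126)-f((180,320),.126)))
E
```

```text
ctr [0.59733932 0.24636889]
[0.59733932 0.24636889] lines [np.float64(-176.07), np.float64(161.51), np.float64(116.83), np.float64(95.02)] [np.float64(0.0611), np.float64(0.0613), np.float64(0.0624), np.float64(0.0626)] knobtop 136.37 0.0774
[0.5986 0.2488] lines [np.float64(-173.93), np.float64(164.01), np.float64(118.93), np.float64(96.42)] [np.float64(0.0626), np.float64(0.0618), np.float64(0.0608), np.float64(0.0603)] knobtop 138.34 0.0767
[0.59715313 0.24999349] lines [np.float64(-172.68), np.float64(164.73), np.float64(118.26), np.float64(95.15)] [np.float64(0.0613), np.float64(0.0601), np.float64(0.0591), np.float64(0.059)] knobtop 138.28 0.0748
bar 138.58 137.0
edges 137.5 138.6
```

```bash
cat > fit.py <<'E'
from h import *
from scipy.optimize import least_squares
def fit(p,T,off,k,L,kn,bar):
    f=lambda q,z: atz(p,[off[1]+q[1]/k,off[0]+q[0]/k],z,T)[:2]
    A=dict(shut=45,q=22.5,half=0,**{"3q":-22.5},open=-45)
    names=list(L)
    tips=np.array([f(L[n][1],.116) for n in names]); ins=np.array([f(L[n][0],.116) for n in names])
    def res(v):
        r=[]
        for n,t,i in zip(names,tips,ins):
            a=np.radians(v[2]+A[n]); u=np.array([np.cos(a),np.sin(a)]); w=np.array([-u[1],u[0]])
            r+=[w@(t-v[:2]),w@(i-v[:2]),u@(t-v[:2])-v[3]]
        return np.array(r)*1000
    o=least_squares(res,[.5986,.2488,140,.061]); v=o.x
    d=f(kn,.16)-v[:2]
    print("ctr",v[:2].round(4),"half",v[2].round(2),"R",v[3].round(4),"rms mm",np.sqrt((o.fun**2).mean()).round(2),"knob",deg(d),np.linalg.norm(d).round(4),"barends",[deg(f(b,.126)-v[:2]) for b in bar],"bardir",deg(f(bar[1],.126)-f(bar[0],.126)), "=> short by", (v[2]-deg(d)).round(2))
    return v
E
python3 - <<'E'
from fit import *
s=readout.read_state(); p=snapshot("wrist"); T=wristT(p,s)
L={"shut":((316,94),(354,58)),"q":((377,190),(424,173)),"3q":((372,415),(418,437)),"open":((309,508),(344,544))}
fit(p,T,(185,38),4,L,(572,283),((190,296),(450,309)))
E
```

```text
ctr [0.5976 0.2477] half 140.23 R 0.0613 rms mm 0.11 knob 137.19 0.0768 barends [np.float64(136.4), np.float64(138.01)] bardir 138.58 => short by 3.04
```

The fit has 0.1 mm residual and puts the lever about 2° short of the half mark. One small nudge follows: back behind the knob, then 2.7 mm past the previous contact point.

```bash
python3 - <<'E'
from h import *
s,R=rep()
tgt=np.array([.5523,.3119,.1407]); x=R[:,0].copy(); x[2]=0; x/=np.linalg.norm(x)
print((R.T@(tgt-.02*x-s["tool_pos"])*100).round(2),(R.T@(tgt-s["tool_pos"])*100).round(2))
E
```

```text
t 17.9 pos [0.6203 0.3454 0.1958] xdir -128.6 zdir [-0.083 -0.095 -0.992] F [-0.5  0.2 -0.6] w 0.0 q [-0.13  0.88 -1.03  1.18  0.7   1.57  1.42]
[4.12 3.19 6.09] [6.11 3.19 6.35]
```

>>> play_rows(
  steps="1 0 1.6 2 0;1 0 1.6 2 0;1 0.5 0 2 0;1 1.2 0 0.1 0;1 1.2 0 0.1 0;1 1 0 0 0;1 0 0 0 0;1 0 0 0 0",
)

```text
clock: 18.7
tool_pos: [0.5624, 0.3292, 0.1367]
tcp_rot: [1.314, -2.724, 0.075]
ft_force: [-0.4, -0.2, 0.7]
width: 0.006
```

```bash
python3 - <<'E'
from h import *
s,R=rep()
print((R.T@(np.array([.5523,.3119,.1407])-s["tool_pos"])*100).round(2))
E
```

```text
t 18.7 pos [0.5624 0.3292 0.1367] xdir -128.5 zdir [-0.083 -0.095 -0.992] F [-0.4 -0.2  0.7] w 0.01 q [-0.07  0.86 -1.05  1.43  0.71  1.4   1.31]
[ 2.01 -0.28 -0.14]
```

>>> play_rows(
  steps="1 0.6 -0.28 -0.15 0;1 0.6 0 0 0;1 0.4 0 0 0;1 0.3 0 0 0;1 0 0 0 0;1 0 0 0 0;1 0 0 0 0;1 0 0 0 0",
)

```text
clock: 19.5
tool_pos: [0.5532, 0.3129, 0.1415]
tcp_rot: [1.315, -2.726, 0.073]
ft_force: [-0.4, 0.1, -0.3]
width: 0.004
```

```bash
python3 - <<'E'
from h import *
s,R=rep()
print((R.T@(np.array([.5523,.3119,.1407])-s["tool_pos"])*100).round(2))
E
```

```text
t 19.5 pos [0.5532 0.3129 0.1415] xdir -128.5 zdir [-0.082 -0.093 -0.992] F [-0.4  0.1 -0.3] w 0.0 q [-0.04  0.84 -1.06  1.47  0.7   1.39  1.31]
[0.12 0.   0.1 ]
```

Another 1.3 mm, then retreat and inspect.

>>> play_rows(
  steps="1 0.15 0 0 0;1 0 0 0 0;1 0 0 0 0;1 -1 0 -0.1 0;1 -1.5 0 -0.2 0;1 -2 0 -1 0;1 -1.5 0 -2 0;1 0 0 0 0",
)

```text
clock: 20.3
tool_pos: [0.5943, 0.3638, 0.1668]
tcp_rot: [1.313, -2.724, 0.074]
ft_force: [0.0, -0.1, 1.0]
width: 0.004
```

```bash
python3 - <<'E'
from h import *
s,R,p,T=look(["damper_shaft","damper_knob"],.143,"w14",[.5986,.2488],1)
im=p["img"][:,:,::-1]; print(proj(p,[[.5976,.2477,.126]],T))
cv2.imwrite("pics/w14z.png",cv2.resize(im[60:205,125:285],None,fx=5,fy=4,interpolation=2) if 0 else cv2.resize(im[70:215,140:300],None,fx=4,fy=4,interpolation=2))
E
```

```text
t 20.3 pos [0.5943 0.3638 0.1668] xdir -128.5 zdir [-0.083 -0.094 -0.992] F [ 0.  -0.1  1. ] w 0.0 q [-0.15  0.89 -1.03  1.26  0.71  1.51  1.35]
damper_shaft [ 97. 137.] 0.56 [0.598  0.2463 0.143 ]
damper_shaft [ 83. 268.] 0.2 [0.5359 0.2869 0.143 ]
damper_knob [ 98. 272.] 0.61 [0.5392 0.2946 0.143 ]
pin->TCP in tool mm [-86.6  75.  -10.5]
[[104.62053726 149.66013308]]
```

View pics/w14z.png

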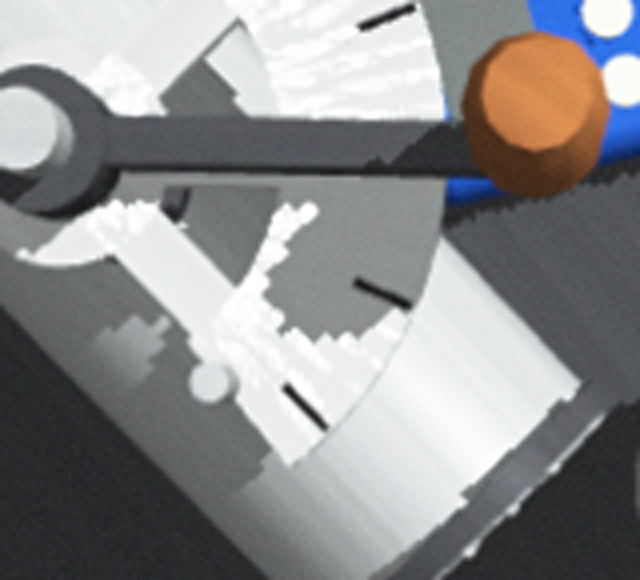

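View pics/w14.png

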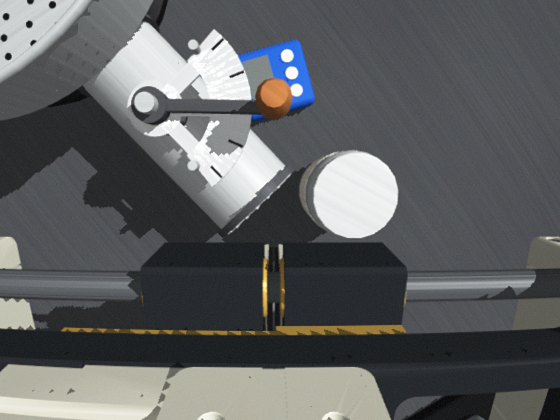

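```bash
python3 - <<'E'
import cv2
im=cv2.imread("pics/w14.png")
cv2.imwrite("pics/w14y.png",cv2.resize(im[22:187,120:300],None,fx=4,fy=4,interpolation=2)[:600])
E
```

```text
(no output)
```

View pics/w14y.png

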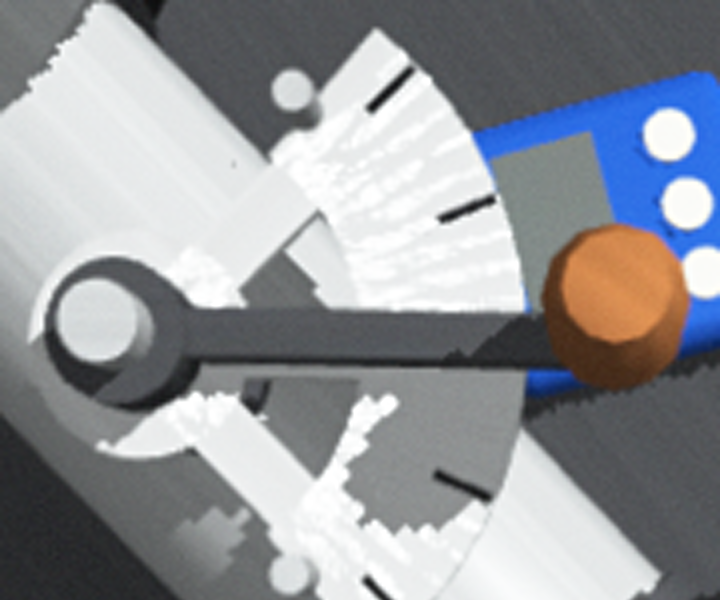

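```bash
python3 - <<'E'
from fit import *
s=readout.read_state(); p=snapshot("wrist"); T=wristT(p,s)
L={"shut":((369,108),(411,71)),"q":((440,219),(493,199)),"3q":((436,473),(490,498)),"open":((365,577),(406,620))}
v=fit(p,T,(120,22),4,L,(617,283),((220,333),(440,336)))
im=cv2.resize(p["img"][22:172,120:300,::-1],None,fx=4,fy=4,interpolation=2)
for da,col in((-3,(0,0,255)),(0,(0,255,0)),(3,(255,0,0))):
    a=np.radians(v[2]+da); u=np.array([np.cos(a),np.sin(a)]); n=np.array([-u[1],u[0]])
    for sd in(-1,1):
        X=[np.r_[v[:2]+r*u+sd*.004*n,.126] for r in(.02,.066)]
        q=proj(p,X,T); pt=[(int((c-120)*4+2),int((r-22)*4+2)) for r,c in q]
        cv2.line(im,pt[0],pt[1],col,1)
    c=[np.r_[v[:2]+.076*u+.007*np.array([np.cos(t),np.sin(t)]),.160] for t in np.linspace(0,6.28,40)]
    q=proj(p,c,T); cv2.polylines(im,[np.array([[(c-120)*4+2,(r-22)*4+2] for r,c in q],int)],True,col,1)
cv2.imwrite("pics/ov.png",im)
E
```

```text
ctr [0.5963 0.2451] half 140.44 R 0.0607 rms mm 0.14 knob 140.21 0.0756 barends [np.float64(140.22), np.float64(140.17)] bardir 140.15 => short by 0.23
```

View pics/ov.png

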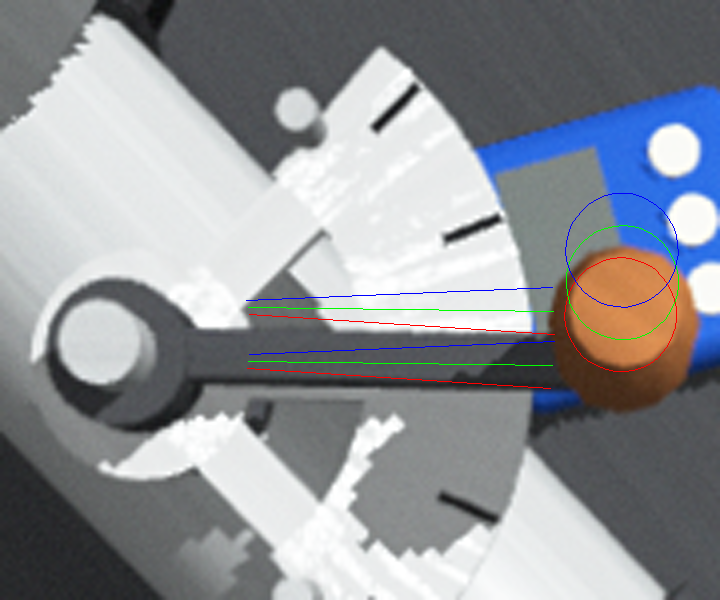

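```bash
cat > ov.py <<'E'
from fit import *
def overlay(p,T,v,off,name,h=150,w=180):
    x0,y0=off
    im=cv2.resize(p["img"][y0:y0+h,x0:x0+w,::-1],None,fx=4,fy=4,interpolation=2)
    P=lambda X:[(int((c-x0)*4+2),int((r-y0)*4+2)) for r,c in proj(p,X,T)]
    for da,col in((-3,(0,0,255)),(0,(0,255,0)),(3,(255,0,0))):
        a=np.radians(v[2]+da); u=np.array([np.cos(a),np.sin(a)]); n=np.array([-u[1],u[0]])
        for sd in(-1,1):
            pt=P([np.r_[v[:2]+r*u+sd*.004*n,.126] for r in(.02,.066)]); cv2.line(im,pt[0],pt[1],col,1)
        c=[np.r_[v[:2]+.076*u+.007*np.array([np.cos(t),np.sin(t)]),.160] for t in np.linspace(0,6.28,40)]
        cv2.polylines(im,[np.array(P(c))],True,col,1)
    for d in(-45,-22.5,22.5,45):
        a=np.radians(v[2]+d); u=np.array([np.cos(a),np.sin(a)])
        pt=P([np.r_[v[:2]+r*u,.116] for r in(.05,v[3])]); cv2.line(im,pt[0],pt[1],(0,255,255),1)
    cv2.imwrite(name,im)
E
python3 - <<'E'
from h import *
s,R=rep(); p=snapshot("wrist"); 
cv2.imwrite("pics/w15y.png",cv2.resize(p["img"][22:172,120:300,::-1],None,fx=4,fy=4,interpolation=2))
E
```

```text
t 20.5 pos [0.5929 0.3601 0.164 ] xdir -128.5 zdir [-0.086 -0.099 -0.991] F [-0.1 -0.3  0.7] w 0.01 q [-0.14  0.89 -1.03  1.26  0.71  1.5   1.35]
```

View pics/w15y.png

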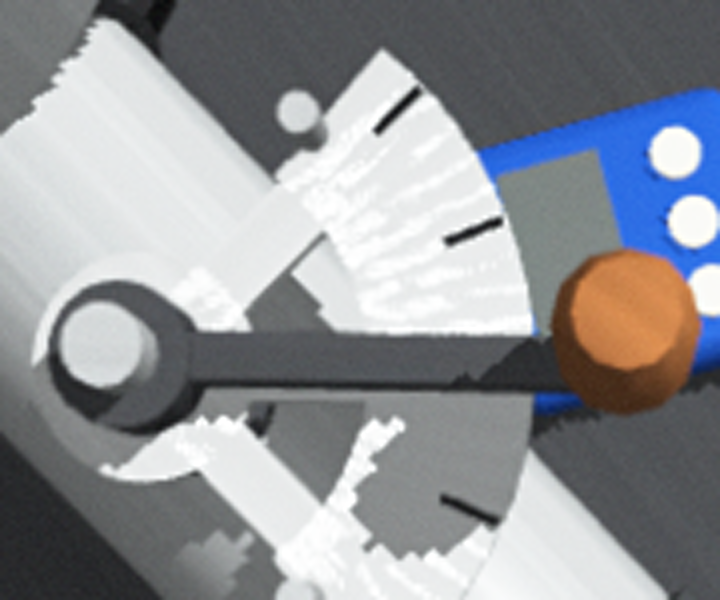

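```bash
python3 - <<'E'
from ov import *
s,R=rep(); p=snapshot("wrist"); T=wristT(p,s)
L={"shut":((378,131),(419,91)),"q":((447,242),(500,220)),"3q":((442,496),(495,521))}
v=fit(p,T,(120,22),4,L,(627,308),((230,357),(440,360)))
overlay(p,T,v,(120,22),"pics/ov2.png")
E
```

```text
t 20.55 pos [0.593  0.3598 0.1641] xdir -128.5 zdir [-0.086 -0.099 -0.991] F [-0.5  0.1  0.2] w -0.0 q [-0.14  0.89 -1.03  1.26  0.71  1.51  1.35]
ctr [0.5977 0.2473] half 140.01 R 0.061 rms mm 0.07 knob 140.24 0.0761 barends [np.float64(138.7), np.float64(139.64)] bardir 140.14 => short by -0.23
```

View pics/ov2.png

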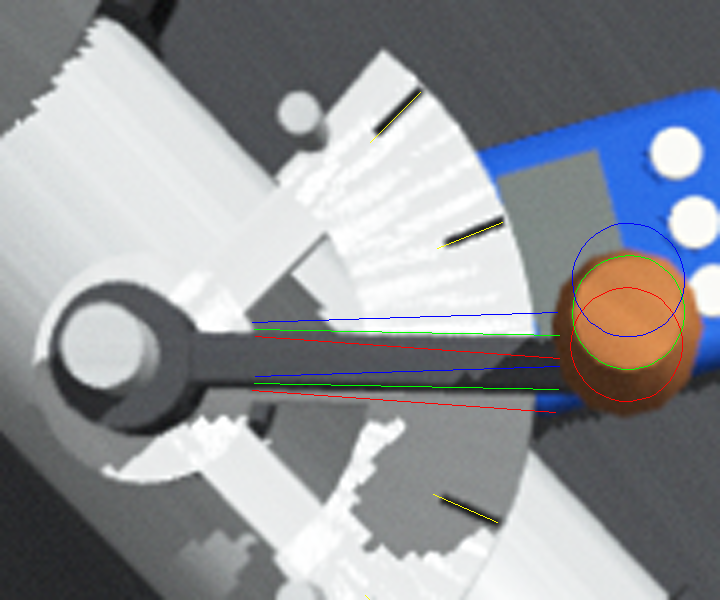

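The green model (exact half mark) overlays both the bar and the knob top, so the error is about 0.3° or less. I lift away clear and check the gate and the bystanders.

>>> play_rows(
  steps="1 -1 0 -2 0;1 0 0 -3 0;1 0 0 -3 0;1 0 0 -2 0;1 0 0 0 0;1 0 0 0 0;1 0 0 0 0;1 0 0 0 0",
)

```text
clock: 21.4
tool_pos: [0.6074, 0.3717, 0.2599]
tcp_rot: [1.304, -2.715, 0.086]
ft_force: [0.4, -0.8, -0.0]
width: 0.002
```

```bash
python3 - <<'E'
from h import *
rep()
for n in("top","scene"):
    p=snapshot(n)
    for t,z in dict(gate_pin=.173,gate_knob=.173,damper_knob=.143,tin=0,timer_a=0,timer_b=0,brush=0,scoop=0,catch_pan=0).items():
        for m in mark_of(p,t)[:2]: print(n,t,np.round(m["pixel"]),round(m["conf"],2),atz(p,m["pixel"],z).round(3))
    im=p["img"][:,:,::-1]
    cv2.imwrite(f"pics/{n}9.png",im)
    a=im[150:230,290:380] if n=="top" else im[180:290,180:300]
    cv2.imwrite(f"pics/{n}9z.png",cv2.resize(a,None,fx=5,fy=5,interpolation=2))
E
```

```text
t 21.4 pos [0.6074 0.3717 0.2599] xdir -128.7 zdir [-0.091 -0.107 -0.99 ] F [ 0.4 -0.8 -0. ] w 0.0 q [-0.2   0.85 -1.03  1.06  0.67  1.7   1.42]
top gate_pin [199. 320.] 0.72 [ 0.54  -0.109  0.173]
top gate_pin [174. 141.] 0.55 [0.611 0.365 0.173]
top gate_knob [173. 142.] 0.7 [0.611 0.361 0.173]
top gate_knob [170. 326.] 0.69 [ 0.62  -0.125  0.173]
top damper_knob [170. 323.] 0.7 [ 0.628 -0.121  0.143]
top tin [214. 152.] 0.92 [0.531 0.377 0.   ]
top timer_a [220. 191.] 0.72 [0.511 0.26  0.   ]
top timer_a [246. 312.] 0.6 [ 0.433 -0.099  0.   ]
top timer_b [220. 191.] 0.72 [0.511 0.26  0.   ]
top timer_b [246. 312.] 0.6 [ 0.433 -0.099  0.   ]
top brush [171. 144.] 0.61 [0.662 0.408 0.   ]
top brush [244. 312.] 0.49 [ 0.438 -0.101  0.   ]
top scoop [254. 376.] 0.76 [ 0.408 -0.288  0.   ]
top catch_pan [205. 341.] 0.74 [ 0.555 -0.189  0.   ]
top catch_pan [254. 378.] 0.34 [ 0.408 -0.296  0.   ]
scene gate_pin [215. 243.] 0.94 [ 0.54  -0.093  0.173]
scene gate_pin [215. 367.] 0.2 [0.754 0.08  0.173]
scene gate_knob [239. 257.] 0.96 [ 0.612 -0.126  0.173]
scene damper_knob [144. 341.] 0.6 [0.541 0.293 0.143]
scene tin [167. 350.] 0.82 [0.525 0.382 0.   ]
scene timer_a [249. 216.] 0.86 [ 0.443 -0.106  0.   ]
scene timer_b [249. 216.] 0.86 [ 0.443 -0.106  0.   ]
scene brush [176. 391.] 0.97 [0.645 0.421 0.   ]
scene brush [144. 341.] 0.2 [0.439 0.46  0.   ]
scene scoop [284. 158.] 0.57 [ 0.413 -0.272  0.   ]
scene catch_pan [292. 226.] 0.59 [ 0.556 -0.188 -0.   ]
```

View pics/top9.png

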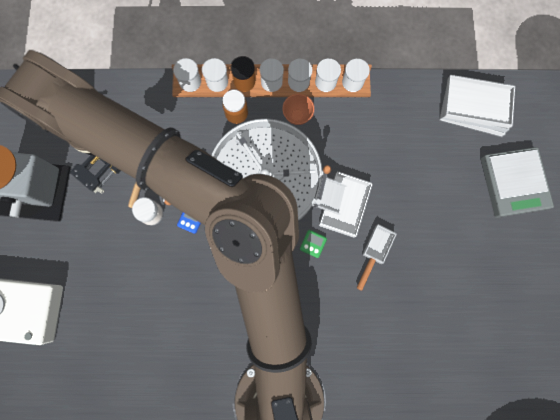

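View pics/top9z.png

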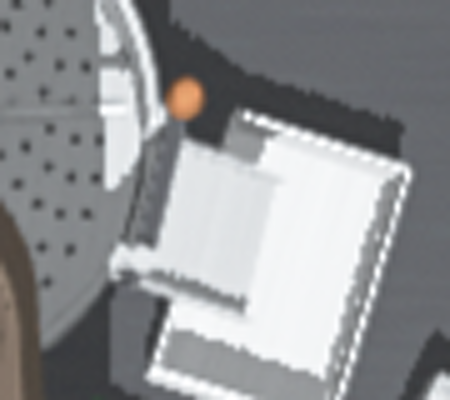

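View pics/scene9z.png

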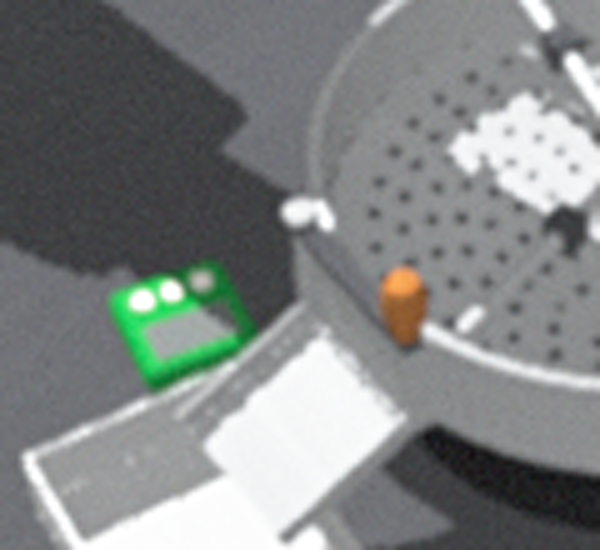

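```bash
python3 -c "
from plant import ticket
print(ticket.hand_in())"
```

```text
the job is handed in; nothing more can be done
None
```

The gate is shut, the damper lever is on its half-open mark, and the job is handed in at about 21.5 s. Both levers were only pushed, with the shut fingertips; nothing was gripped.

- **Gate:** I pushed it anticlockwise against its stop, where it met about 10 N and did not turn further. The final pictures show the lever across the doorway at about -15.5°. The cooler's pose puts fully shut at about -15°.
- **Damper:** I pushed it anticlockwise in small steps. After backing off it was about 2° short, so I gave it one more nudge. In the last wrist picture both the bar and the knob lie within about 0.3° of the half-open line. One earlier picture was taken while the arm was still settling, so I measured again rather than rely on it.
- **Rest of the bench:** The timers, tin, brush, scoop and pan were found within about 1 cm of where they started, roughly the spread of the detections. The stirrer was never touched.
- **Robot:** The arm ended clear at 26 cm height, with force readings near zero. The gripper was tilted about 8° by then, from pushing against the stop, and this had no effect on the result.

The networks gave a few false matches in the last top view, for example a second "gate_knob" on the gripper. I ruled these out by looking at the pictures.

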